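Unscrew the spice mill's cup, thread hand unknown

TASK

Take the steel grinding cup off the spice mill that stands on the slatted wooden board, and finish still gripping it, held still and mouth down over the middle of the steel bowl, clear above the bowl's rim, ready to be rinsed. The cup is screwed on with a quick thread, and these mills are made with right-hand and with left-hand threads that look alike from outside, so try which way this one loosens. Do not drop the cup or set it down, leave the other mill (on the round cork mat) closed, and do not knock over or push away the things standing around.

Things in the scene. Friction and masses are not known exactly. Their poses are not given: they have to be found in the camera images.
- cup: the cup to take off: brushed-steel ribbed round cup, closed dome up, mouth down, 58 mm outside diameter, 70 mm tall, 100 to 220 g. Origin: centre of its mouth, 117 mm above the worktop while screwed on (top at 187 mm); z points up through the dome; its yaw shows how far it has turned. It starts hand-closed, yaw within 6 degrees of 0. Clear of the neck after 40 mm straight up
- seat (a point): middle of the mill's shoulder, where the cup's mouth rests. Two-start quick thread of unknown hand (new each run; right-hand loosens anticlockwise from above, left-hand clockwise). The wrong way the cup meets a solid stop within 18 degrees. The right way it turns easily and is free from 65 to 115 degrees from the start; until then it pulls up only 2 to 8 mm
- slat_board: slatted light-wood board, 150 x 144 x 12 mm, fixed; the mill to open stands in its middle: a black motor base, fixed, 107 mm diameter at the foot, 80 mm at the shoulder, 117 mm above the worktop. The cup's axis is the board's middle. Origin: centre of the underside, on the worktop
- cork_mat: round cork mat, 140 mm diameter, 12 mm thick, fixed; the other mill, outwardly the same, stands in its middle. Origin: centre of the underside
- other_cup: the identical cup on the other mill, on the cork mat; to be left on. Origin and axes as for the cup
- bowl: open round steel mixing bowl, 180 mm diameter at the rim, 75 mm high, standing loose on the worktop. Origin: centre of the underside
- salt_shaker: bystander, 44 mm diameter, 80 mm high, white with steel top, standing. Origin: centre of the underside, z up
- pepper_shaker: bystander, 44 mm diameter, 80 mm high, dark wood with steel top, standing. Origin: centre of the underside, z up
- mug: bystander, white mug, 80 mm diameter, 88 mm high, standing. Origin: centre of the underside, z up
- jar: bystander, glass storage jar with a wooden lid, 72 mm diameter, 100 mm high, standing. Origin: centre of the underside, z up
- tin: bystander, grey tin with a steel lid, 86 mm diameter, 64 mm high, standing. Origin: centre of the underside, z up
There are look-alikes about, which are no part of the job. What is shaped like the other_cup but turquoise is not meant.

How it is judged:
By the outcome, as a careful person would: the job done as asked, in the order asked, and still so for the second after the job is handed in, while the arm keeps its last pose, push and grip.
It also fails if it takes over 58 s, if anything falls off the work surface, if the arm or the gripper's body presses on something with over 40 N, if the wrist force passes 120 N, or if a joint passes its speed limit or range.

ROBOT

A 6-joint arm with a two-finger parallel gripper is mounted at the origin on the work surface. World frame = base frame: x ahead of the robot, y to its left, z up, the work surface at z = 0. Lengths are in m, angles in rad, forces in N, time in s.
With the tool pointing down it reaches from about 0.3 to 1 m from the base axis. Payload 5.1 kg.
Tool frame: the origin (TCP) lies at the very end of the fingers, on their centre line; the grasp point (between the pads) lies 19 mm behind it (r.tcp_to_grasp is the distance from the TCP to the grasp point, in m); z points along the fingers, y is the line along which they close (so a half turn about z gives the same grasp; the last joint's range is limited). The gripper opens to 95 mm and grips with 3 to 60 N. Pads are 20 mm wide; open, the fingers measure 119 mm over their backs; the gripper's body (75 mm by 180 mm) begins 59 mm behind the grasp point.
Start: joints at [1.138, 0.124, 1.65, -0, 1.367, -0.083], TCP at [0.223, 0.611, 0.215] pointing down, gripper open.
Joint ranges: [-2.61, 2.61], [-1.02, 2.33], [0.03, 2.71], [-1.35, 4.49], [0.32, 2.68], [-2.91, 2.91]. Speed limits (rad/s): [2.57, 2.57, 3.14, 3.14, 3.14, 3.14].

INTERFACE

Orientations are given as a unit quaternion [w, x, y, z].
In Python, from cell import r, cams, models gives the robot as it stands.
- The arm moves only by the shell command python3 -m creep 'ROWS' [OPENING] [FORCE]. ROWS is JSON, a list that holds one entry, the list of rows, each a list of 4 numbers: the shift along the tool's x, y, z in m, then the turn about the tool's z in degrees. In form: [[[x, y, z, turn], ...]]. A call has 1 to 20 rows; each row is the pose to reach, as a shift and turn from the pose commanded when the call began, along the tool's axes at that moment; what a row does not reach only later rows make up. A row lasts 1/8 s, in which the tool goes at most 62.5 mm and 10.7 degrees, less where a joint would pass 70% of its speed; a pose out of reach is approached as far as the arm can. A call with a gripper value outside its range is refused whole. OPENING is the opening, from 0 (shut) to 1 (fully open), set as the call begins (- or left out, the last holds). The fingers move at their own pace and stop on an object; FORCE is the grip in N (left out, the last holds). Time passes only in rows, so rows that repeat a pose let the fingers close. It gives the time, the measured TCP pose, the force, the opening and the grip force at its end, in the units of the state.
- r.get_state(): the state, without advancing time (a new reading comes with each control period).
- cams.camera(name): name is "scene" or "top" or "wrist"; returns a dict with "pixels" (480x640x3 uint8, red, green, blue), "range_z" (480x640 float32, m along the optical axis (not along the pixel's ray), 0 where there is no reading), "fx", "fy", "cx", "cy" (pixels), "rvec" (rotation vector, rad) and "tvec" (3), from world to camera coordinates, as OpenCV has them. Camera axes: x right, y down, z forward; pixel columns grow to the right and rows downward; lengths in m; the calibration is good to about 2 mm. The wrist camera is an equidistant fisheye: a pixel r from the principal point sees the ray r / f radians off the axis. A picture is of the moment at which its call begins.
- r.job_done(): hands the job in; it is judged then, once.
Trained networks look in a picture, given as the dict that the camera call returned (one of the last four; its "shot" number tells which), for a name from the list of things; names that differ only in an ending like _2 or _b are one class to them, and where a whole thing is asked for, a point or a joint stands for the part that bears it (a point fixed in the world has none). Each returns a list of dicts, best first, with "score" (0 to 1); they miss things now and then, are a little off and sometimes report something else, mostly with a low value. They report only what shows in the picture. A call takes as long as a camera call. They do not tell look-alikes from the thing itself.
- models.recognise(picture, thing): "pixel" ([column, row] in pixels, amid what is visible of it).
- models.cut_out(picture, thing): "mask" (480x640 bool, what is visible of it) and "pixel" ([column, row] in pixels, amid what is visible of it).
- models.mark_of(picture, thing): "pixel" ([column, row] in pixels: a listed point, or the origin of a listed thing).
The state is a dict: "time": time; "q": joint angles; "joint_velocities": joint speeds; "joint_torque": joint torques, N m; "ee_pos": TCP position; "tcp_rot": TCP orientation; "force": force on the tool from outside, world axes, zero at the start; "moment": the same for the moment, N m; "gripper_width": finger opening in m; "grasp_force": force on a finger pad.
Only numpy, scipy, OpenCV 4.12 (cv2) and the standard library are available. Lean on these libraries where they do the work, as an engineer would, in place of code of your own. Each camera call takes 0.05 s, during which the arm holds its last target. There are 200 camera calls.

## Working session

There is one attempt and no reset: what is moved stays moved. The work goes in short steps, Python scripts to look and compute and a shell command to move; the robot and the scene stay as the last step left them, time stands still between calls to the robot, and variables do not carry over. Pictures are saved under pics/ and viewed, at most 10 in all, crops included, and the job is handed in when it is done.

```bash
mkdir -p pics; cat > h.py <<'E'
import numpy as np, cv2
from cell import r, cams, models
def world(p, mask):
    v,u=np.nonzero(mask & (p["range_z"]>0)); z=p["range_z"][v,u]
    c=np.stack([(u-p["cx"])/p["fx"]*z,(v-p["cy"])/p["fy"]*z,z],1)
    R=cv2.Rodrigues(np.array(p["rvec"],float))[0]
    return (c-np.array(p["tvec"]).ravel())@R
def save(p,n): cv2.imwrite("pics/"+n,p["pixels"][:,:,::-1])
E
python3 - <<'E'
from h import *
for n in ["scene","top"]:
    p=cams.camera(n); save(p,n+".png")
    for t in ["cup","slat_board","cork_mat","bowl","salt_shaker","pepper_shaker","mug","jar","tin"]:
        for d in models.cut_out(p,t)[:3]:
            w=world(p,d["mask"]); 
            if len(w)<20: continue
            zt=np.percentile(w[:,2],98); top=w[w[:,2]>zt-.012]
            print(n,t,round(d["score"],2),np.round(d["pixel"]),"med",np.median(w,0).round(3),"ztop",zt.round(3),"topmid",((np.percentile(top,2,0)+np.percentile(top,98,0))/2).round(3),"ext",np.ptp(w,0).round(3))
s=r.get_state(); print(s)
E
```

```text
scene cup 0.81 [407. 137.] med [0.497 0.294 0.164] ztop 0.188 topmid [0.486 0.306 0.182] ext [0.196 0.262 0.192]
scene slat_board 0.93 [403. 196.] med [0.526 0.271 0.011] ztop 0.014 topmid [0.486 0.308 0.009] ext [0.158 0.16  0.039]
scene cork_mat 0.6 [331. 258.] med [0.58  0.021 0.011] ztop 0.015 topmid [0.548 0.051 0.01 ] ext [0.135 0.138 0.038]
scene bowl 0.94 [123. 301.] med [ 0.477 -0.363  0.035] ztop 0.075 topmid [ 0.508 -0.359  0.07 ] ext [0.181 0.178 0.078]
scene salt_shaker 0.56 [279. 325.] med [ 0.703 -0.158  0.052] ztop 0.08 topmid [ 0.694 -0.153  0.075] ext [0.036 0.04  0.083]
scene pepper_shaker 0.93 [416. 256.] med [0.707 0.151 0.047] ztop 0.08 topmid [0.7   0.159 0.075] ext [0.078 0.102 0.085]
scene pepper_shaker 0.64 [328. 254.] med [0.577 0.018 0.011] ztop 0.02 topmid [0.546 0.052 0.016] ext [0.141 0.14  0.04 ]
scene mug 0.75 [478. 243.] med [0.749 0.276 0.054] ztop 0.088 topmid [0.741 0.282 0.082] ext [0.148 0.177 0.093]
scene jar 0.97 [190. 399.] med [ 0.76  -0.33   0.089] ztop 0.101 topmid [ 0.742 -0.329  0.096] ext [0.131 0.077 0.106]
scene tin 0.96 [348. 342.] m
[... 1028 characters left out ...]
{'time': 1.0, 'q': array([ 1.13841134e+00,  1.23820146e-01,  1.65027450e+00, -1.02165879e-05,
        1.36750991e+00, -8.25689825e-02]), 'joint_velocities': array([ 0.0004327 ,  0.0010135 ,  0.00044277,  0.00064587,  0.00118468,
       -0.0008646 ]), 'joint_torque': array([-4.54298552e-04, -4.17612684e+01, -3.60231936e+01,  7.75955524e-02,
        4.31215356e-02, -1.62680135e-05]), 'ee_pos': array([0.22278085, 0.61062597, 0.21465825]), 'tcp_rot': array([ 3.32247097e-06,  1.74016529e-01,  9.84742732e-01, -7.03008796e-06]), 'force': array([-0.25012561,  0.46647533,  0.08044357]), 'moment': array([ 0.00551164,  0.02323123, -0.01028764]), 'grasp_force': 0.0, 'gripper_width': 0.09561154649630137}
```

View pics/scene.png

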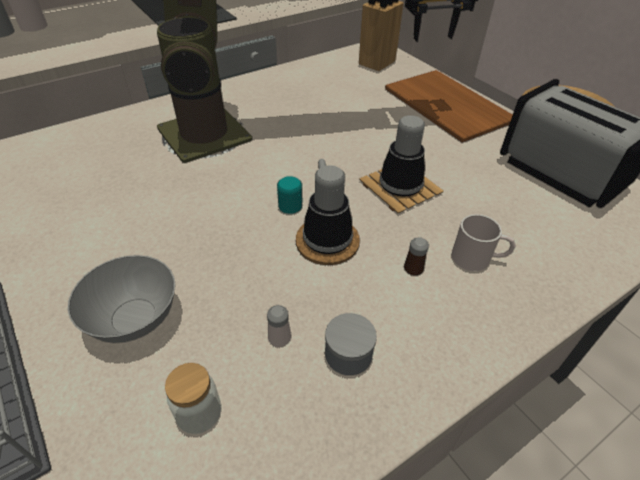

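View pics/top.png

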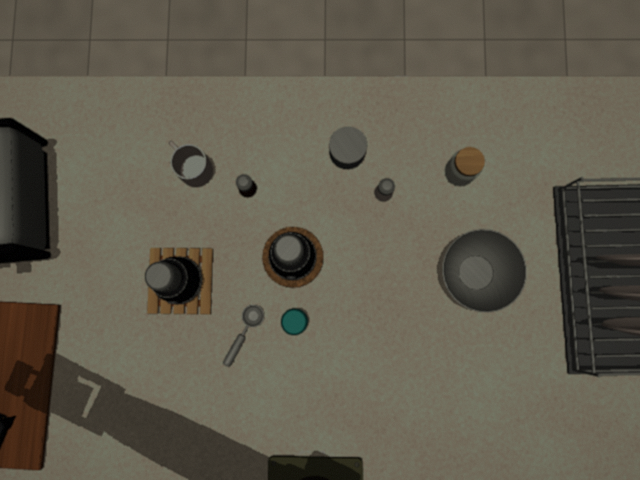

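The target mill stands on the slatted board (scene ~(405,155), top ~(165,277)), and the bowl is at top ~(483,271). The cup axis measures about (0.484, 0.308) with its top at 0.187, and the bowl's middle about (0.507, -0.359) with its rim at 0.075; both agree with the sizes given.

```bash
python3 -m creep '[[[-0.03,-0.016,-0.02,3],[-0.07,-0.04,-0.03,7],[-0.11,-0.062,-0.03,12],[-0.15,-0.084,-0.03,17],[-0.19,-0.106,-0.03,21],[-0.23,-0.128,-0.03,25],[-0.27,-0.151,-0.03,29],[-0.31,-0.173,-0.03,33],[-0.335,-0.187,-0.03,36],[-0.349,-0.195,-0.03,37],[-0.349,-0.195,-0.03,37],[-0.349,-0.195,-0.03,37]]]' 1
python3 - <<'E'
from h import *
s=r.get_state(); print(s["q"],s["ee_pos"],s["tcp_rot"])
p=cams.camera("wrist"); save(p,"w1.png")
R=cv2.Rodrigues(np.array(p["rvec"],float))[0];t=np.array(p["tvec"]).ravel()
def fw(p):
    z=p["range_z"];v,u=np.mgrid[:480,:640];a=(u-p["cx"]);b=(v-p["cy"]);rr=np.hypot(a,b)+1e-9;th=rr/p["fx"]
    k=np.tan(np.minimum(th,1.5))/rr
    return (np.stack([a*k*z,b*k*z,z],-1)-t)@R
W=fw(p)
for d in models.cut_out(p,"cup")[:3]:
    m=d["mask"]&(p["range_z"]>0);w=W[m];w=w[(abs(w[:,2]-.18)<.012)]
    print(d["score"],d["pixel"],len(w))
    if len(w)>20: print(np.percentile(w,[2,50,98],axis=0).round(4),cv2.minEnclosingCircle(w[:,:2].astype(np.float32)))
E
```

```text
time: 2.5
ee_pos: [0.4833, 0.3085, 0.2446]
tcp_rot: [-0.0, 0.477, 0.879, 0.0]
force: [0.4, 0.5, 0.3]
gripper_width: 0.0952
grasp_force: 0.0
[ 4.74364278e-01 -6.19466349e-02  1.79010273e+00  4.35972754e-04
  1.41360599e+00 -1.02220972e-01] [0.48325503 0.3085306  0.24461056] [-2.25561049e-04  4.76913402e-01  8.78950257e-01  5.14932240e-05]
0.75 [317.4, 251.2] 5854
[[0.4553 0.2871 0.1766]
 [0.4797 0.3139 0.1858]
 [0.5064 0.3381 0.1873]] ((0.48169374465942383, 0.31116390228271484), 0.02937471680343151)
```

The wrist view agrees to within 3 mm, so I go down and grip.

```bash
python3 -m creep '[[[0,0,0.02,0],[0,0,0.04,0],[0,0,0.06,0],[0,0,0.08,0],[0,0,0.095,0],[0,0,0.105,0],[0,0,0.112,0],[0,0,0.112,0]]]' 1 && python3 -m creep '[[[0,0,0,0],[0,0,0,0],[0,0,0,0],[0,0,0,0],[0,0,0,0],[0,0,0,0]]]' 0.5 15
```

```text
time: 3.6
ee_pos: [0.4838, 0.3078, 0.1324]
tcp_rot: [-0.0, 0.477, 0.879, -0.0]
force: [0.2, 0.1, 0.8]
gripper_width: 0.0954
grasp_force: 0.0
time: 4.35
ee_pos: [0.4838, 0.3078, 0.1328]
tcp_rot: [0.0, 0.477, 0.879, 0.0]
force: [-1.6, 0.1, 0.8]
gripper_width: 0.0591
grasp_force: 15.0
```

Gripped at 59 mm. I test anticlockwise (negative turn) gently.

```bash
python3 -m creep '[[[0,0,0,0],[0,0,0,0],[0,0,0,-3],[0,0,0,-6],[0,0,0,-9],[0,0,0,-12],[0,0,0,-12]]]' 0 25; python3 -c "
from h import *
s=r.get_state();print(s['moment'],s['force'],s['q'][5],s['joint_torque'][5])"
python3 -m creep '[[[0,0,0,-3],[0,0,0,-6],[0,0,0,-9],[0,0,0,-12],[0,0,0,-12]]]' 0 25; python3 -c "
from h import *
s=r.get_state();print(s['moment'],s['force'],s['q'][5],s['joint_torque'][5])"
```

```text
time: 5.22
ee_pos: [0.4847, 0.3076, 0.1328]
tcp_rot: [0.001, 0.384, 0.923, 0.0]
force: [3.0, -1.7, -0.8]
gripper_width: 0.0585
grasp_force: 25.0
[-0.26378341 -0.56471728 -0.77668595] [ 3.01455445 -1.69649418 -0.79493454] -0.30971936639183384 -0.855022743344307
time: 5.85
ee_pos: [0.4847, 0.3084, 0.1327]
tcp_rot: [0.001, 0.285, 0.958, 0.001]
force: [4.2, 2.0, -1.7]
gripper_width: 0.0575
grasp_force: 25.0
[ 0.41439493 -0.81670161 -0.56133766] [ 4.21821175  1.99909306 -1.69542881] -0.519454281558349 -0.6430398300290108
```

```bash
for i in 1 2 3; do python3 -m creep '[[[0,0,0,3],[0,0,0,6],[0,0,0,9],[0,0,0,12]]]' 0 25|grep -E "force|width"; python3 -c "
from h import *
s=r.get_state();print(s['time'],s['moment'],s['q'][5])"; done
```

```text
force: [-0.1, 0.1, 2.5]
gripper_width: 0.0579
grasp_force: 25.0
6.35 [-0.011818    0.20368234  0.00957399] -0.30959283000546856
force: [-1.0, 0.5, 0.7]
gripper_width: 0.0576
grasp_force: 25.0
6.85 [ 0.09176307  0.23384175 -0.00616998] -0.10011305233312004
force: [-1.7, -0.0, 1.2]
gripper_width: 0.0579
grasp_force: 25.0
7.35 [0.06010974 0.22407701 0.03939019] 0.10931737233603339
```

Clockwise turns freely with near-zero moment, while anticlockwise met the stop at 0.8 N m. It is a left-hand thread, so I keep going clockwise.

```bash
for i in 1; do python3 -m creep '[[[0,0,0,5],[0,0,0,10],[0,0,0,15],[0,0,0,20],[0,0,0,25],[0,0,0,30],[0,0,0,35],[0,0,0,40]]]' 0 30; python3 -c "
from h import *
s=r.get_state();print(s['moment'],s['q'][5])"; python3 -m creep '[[[0,0,0,5],[0,0,0,10],[0,0,0,15],[0,0,0,20],[0,0,0,25],[0,0,0,30],[0,0,0,35],[0,0,0,40]]]' 0 30; python3 -c "
from h import *
s=r.get_state();print(s['moment'],s['q'][5])"; done
```

```text
time: 8.35
ee_pos: [0.4822, 0.3077, 0.1327]
tcp_rot: [-0.001, 0.815, 0.579, -0.002]
force: [-5.1, -1.6, 4.9]
gripper_width: 0.0576
grasp_force: 30.0
[-0.24770293  0.75577302  0.21220672] 0.8083647980514919
time: 9.35
ee_pos: [0.4804, 0.3082, 0.1328]
tcp_rot: [-0.001, 0.964, 0.266, -0.004]
force: [-10.9, 0.5, 8.2]
gripper_width: 0.0578
grasp_force: 30.0
[0.06301592 1.89907467 0.18999763] 1.5062000276087992
```

```bash
python3 -m creep '[[[-0.0015,-0.001,-0.001,0],[-0.0026,-0.0015,-0.002,0],[-0.0026,-0.0015,-0.002,0]]]' 0 30; python3 -c "
from h import *
s=r.get_state();print(s['moment'],s['q'][5])"; python3 -m creep '[[[0,0,0,5],[0,0,0,10],[0,0,0,15],[0,0,0,20],[0,0,0,25],[0,0,0,30],[0,0,0,35],[0,0,0,40],[0,0,0,40]]]' 0 30; python3 -c "
from h import *
s=r.get_state();print(s['moment'],s['q'][5])"
```

```text
time: 9.72
ee_pos: [0.4801, 0.3076, 0.1341]
tcp_rot: [0.0, 0.964, 0.267, -0.001]
force: [-2.7, 0.9, -1.8]
gripper_width: 0.0575
grasp_force: 30.0
[0.07113507 0.53360881 0.02074441] 1.5056827824842975
time: 10.85
ee_pos: [0.4792, 0.31, 0.1341]
tcp_rot: [-0.002, 0.997, -0.078, -0.002]
force: [-4.9, 7.5, -2.0]
gripper_width: 0.0585
grasp_force: 30.0
[1.687612   0.95156804 0.78321968] 2.202176771142823
```

```bash
python3 -m creep '[[[-0.001,-0.001,0,-1],[-0.0019,-0.0023,0,-3],[-0.0019,-0.0023,-0.003,-3],[-0.0019,-0.0023,-0.006,-3],[-0.0019,-0.0023,-0.009,-3],[-0.0019,-0.0023,-0.012,-3],[-0.0019,-0.0023,-0.012,-3]]]' 0 30; python3 -c "
from h import *
s=r.get_state();print(s['moment'],s['q'][5])"
```

```text
time: 11.72
ee_pos: [0.48, 0.3103, 0.1476]
tcp_rot: [-0.0, 0.999, -0.053, 0.001]
force: [0.9, -0.1, -1.0]
gripper_width: 0.0585
grasp_force: 30.0
[-0.09579109  0.14472662  0.04089832] 2.1569791835396375
```

```bash
python3 -m creep '[[[0,0,-0.005,0],[0,0,-0.012,0],[0,0,-0.02,0],[0,0,-0.03,0],[0,0,-0.045,0],[0,0,-0.06,0],[0,0,-0.08,0],[0,0,-0.1,0],[0,0,-0.12,0],[0,0,-0.14,0],[0,0,-0.14,0]]]' 0 35; python3 - <<'E'
from h import *
s=r.get_state();print(s["q"])
p=cams.camera("scene"); cv2.imwrite("pics/s2.png",cv2.resize(p["pixels"][20:260,280:600,::-1],None,fx=2,fy=2))
E
```

```text
time: 13.1
ee_pos: [0.4803, 0.3109, 0.2895]
tcp_rot: [-0.001, 0.999, -0.053, 0.002]
force: [0.0, 0.4, -1.0]
gripper_width: 0.0585
grasp_force: 35.0
[ 4.80612717e-01 -8.70310411e-02  1.73940529e+00 -1.70937161e-05
  1.48477209e+00  2.15689738e+00]
```

View pics/s2.png

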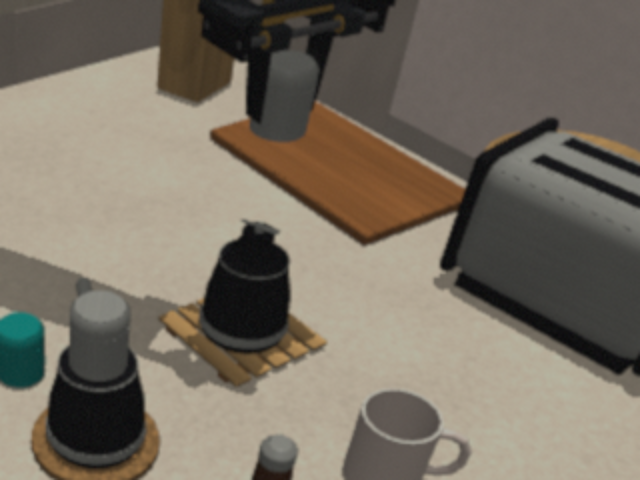

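The crop shows the cup in the gripper at (285,95), mouth down and clear of the bare mill neck at (255,235). The other mill is still closed. Next I carry it to the bowl.

```bash
python3 -m creep '[[[0.001,0.01,0,0],[0.004,0.03,0,0],[0.01,0.065,0,0],[0.015,0.105,0,0],[0.022,0.15,0,0],[0.029,0.195,0,0],[0.035,0.24,0,0],[0.042,0.285,0,0],[0.048,0.33,0,0],[0.055,0.375,0,0],[0.062,0.42,0,0],[0.068,0.465,0,0],[0.075,0.51,0,0],[0.081,0.55,0,0],[0.087,0.59,0,0],[0.092,0.625,0,0],[0.095,0.648,0,0],[0.097,0.66,0,0],[0.0975,0.663,0,0],[0.0975,0.663,0,0]]]' 0 35; python3 -m creep '[[[0,0,0.01,0],[0,0,0.025,0],[0,0,0.045,0],[0,0,0.065,0],[0,0,0.085,0],[0,0,0.1,0],[0,0,0.11,0],[0,0,0.11,0],[0,0,0.11,0],[0,0,0.11,0]]]' 0 35; python3 - <<'E'
from h import *
s=r.get_state();print(s["q"],s["joint_velocities"].round(3))
p=cams.camera("scene"); save(p,"s3.png")
for t in ["bowl","cup"]:
    for d in models.cut_out(p,t)[:2]:
        w=world(p,d["mask"]);print(t,d["score"],d["pixel"],np.percentile(w,[2,50,98],axis=0).round(3))
        if t=="bowl": k=w[abs(w[:,2]-.072)<.006]; print((np.percentile(k,[1],axis=0)+np.percentile(k,[99],axis=0))/2)
E
```

```text
time: 15.65
ee_pos: [0.5066, -0.3586, 0.2867]
tcp_rot: [-0.0, 0.999, -0.052, 0.0]
force: [-0.2, -0.4, -1.1]
gripper_width: 0.0584
grasp_force: 35.0
time: 16.9
ee_pos: [0.507, -0.3596, 0.1778]
tcp_rot: [0.001, 0.999, -0.053, 0.001]
force: [0.1, 0.2, -1.2]
gripper_width: 0.0583
grasp_force: 35.0
[-7.03355460e-01  8.62232557e-02  1.75379693e+00  2.41060261e-05
  1.29968967e+00  9.72883306e-01] [-0.001  0.     0.004 -0.     0.001  0.   ]
bowl 0.57 [126.2, 302.2] [[ 0.43  -0.44   0.002]
 [ 0.479 -0.363  0.033]
 [ 0.591 -0.278  0.075]]
[[ 0.51147862 -0.35865582  0.07127314]]
cup 0.7 [98.1, 248.8] [[ 0.495 -0.388  0.162]
 [ 0.53  -0.361  0.215]
 [ 0.539 -0.333  0.233]]
```

View pics/s3.png

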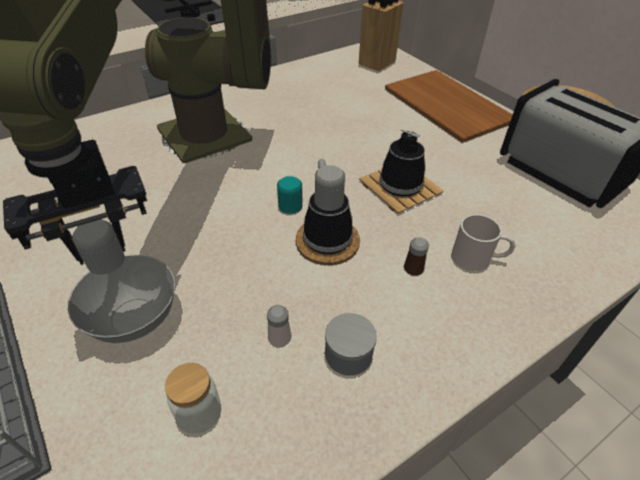

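The cup is held mouth down at (98,247). By depth that puts it over the bowl's middle, with its mouth about 0.16 against a rim at 0.075. Everything else stands where it was, and the arm is still.

```bash
python3 -c "
from h import *
print(r.job_done())"
```

```text
the job is handed in; nothing more can be done
None
```

The mill had a left-hand thread; I took its cup off clockwise and handed the job in at about 17 s, with the cup still gripped mouth down over the middle of the bowl, about 85 mm above the rim.

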